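Step the badge press to its yellow die

ROBOT

A 6-joint arm with a two-finger parallel gripper is mounted at the origin on the work surface. World frame = base frame: x ahead of the robot, y to its left, z up, the work surface at z = 0. Lengths are in m, angles in degrees, forces in N, time in s.
With the tool pointing down it reaches from about 0.3 to 0.75 m from the base axis. Payload 8.5 kg.
Tool frame: the origin (TCP) lies midway between the tips of the shut fingers; the grasp point (between the pads) lies 19 mm behind it (env.hold_point_z is the distance from the TCP to the grasp point, in m); z points along the fingers, y is the line along which they close (so a half turn about z gives the same grasp; the last joint's range is limited). The gripper opens to 85 mm and grips with 20 to 120 N. Pads are 22 mm wide; open, the fingers measure 114 mm over their backs; the gripper's body (76 mm by 85 mm) begins 54 mm behind the grasp point. The pads swing forward as they close: fully open they stand 13 mm farther back than shut.
Start: joints at [-81.205, 21.807, 74.336, -0, 83.858, -12.336], TCP at [0.198, -0.513, 0.231] pointing down, gripper open.
Joint ranges: [-178.18, 178.18], [-50.72, 133.34], [12.68, 142.11], [-81.47, 261.47], [9.98, 163.14], [-165.26, 165.26]. Speed limits (degrees/s): [136.94, 136.94, 180, 180, 180, 180].

INTERFACE

Orientations are given as a 3x3 rotation matrix whose columns are the frame's x, y, z axes.
In Python, from rig import observe, get_image, camera_info, env gives the robot as it stands.
- The arm moves only by the tool drive_tool, never from a script. Its arguments are lists of equal length, an entry for each row: "offset": the shift along the tool's x, y, z in units of 40 mm (1.0 is 40 mm), a list of three; "turn": the turn, a rotation vector about the tool's x, y, z in units of 6 degrees (1.0 is 6 degrees), a list of three; "hand": the opening, from 0 (shut) to 1 (fully open). A call has exactly 10 rows; each row shifts and turns the commanded pose from where the row before left it, along the tool's axes as they then stand; what a row does not reach is not made up. A row lasts 1/8 s, in which the tool goes at most 62.5 mm and 10.7 degrees, less where a joint would pass 70% of its speed; a pose out of reach is approached as far as the arm can. A call is refused whole if a number of a shift passes 1 or a number of a turn 1, either way. A call with a gripper value outside its range is refused whole. The fingers move at their own pace and stop on an object; "newtons" is the grip in N (left out, the last holds). Time passes only in rows, so rows that do not move let the fingers close, or fill a call up. It gives the time, the measured TCP pose, the force, the opening and the grip force at its end, in the units of the state.
- observe(): the state, without advancing time (a new reading comes with each control period).
- get_image(name): name is "side" or "top"; returns the picture (400x640x3 uint8, blue, green, red); there is no depth.
- camera_info(name): a dict with "fx", "fy", "cx", "cy" (pixels), "k1" (the pictures are not rectified: a ray, as slopes to the right and down, at radius r is drawn at 1 + k1 r^2 times it, then the intrinsics apply), "world_to_cam" (4x4, takes a point from world to camera coordinates). Camera axes: x right, y down, z forward; pixel columns grow to the right and rows downward; lengths in m; the calibration is good to about 2 mm. A picture is of the moment at which its call begins. camera_info takes no time and is no camera call.
- env.close_job(): hands the job in; it is judged then, once.
The state is a dict: "time_s": time; "q": joint angles; "qvel": joint speeds; "joint_efforts": joint torques, N m; "position": TCP position; "tool_rot": TCP orientation; "ft_force": force on the tool from outside, world axes, zero at the start; "wrist_torque": the same for the moment, N m; "grip_width": finger opening in m; "gripper_force": force on a finger pad.
Only numpy, scipy, OpenCV 4.12 (cv2) and the standard library are available. Lean on these libraries where they do the work, as an engineer would, in place of code of your own. Each camera call takes 0.05 s, during which the arm holds its last target. There are 200 camera calls.

TASK

A printed blank is lying in the yellow die of the badge press, ready to be pressed. Push the die table round by its upright black finger tabs, either way, until the yellow die has clicked in under the ram, and then take the hand away. Only push: do not grip the tabs or touch the blank and the dies, and leave the things standing round the press where they are.

Things in the scene. Friction and masses are not known exactly. Their poses are not given: they have to be found in the camera images.
- press: Hand-operated badge press of grey cast iron, bolted down, at another place and yaw each time. Origin on the die table's vertical axis, on the bench top; its z points up. The column stands towards its -y; the side towards its +y is open above. Under the die table is a round bed 224 mm across, 30 mm high; a foot 170 mm wide joins it to the column. Frame below means this frame.
- column (a point): Centre of the top of the press's column (62 mm wide in x, y = -157 to -215 mm in the press frame, 245 mm tall). The hand lever slants up and back over it, at x = +37 mm, from y = -125, z = 212 mm to y = -265, z = 490 mm.
- overarm (a point): Front end of the press's overarm, centre of its underside: 56 mm wide, from the column to y = -30 mm in the press frame, z = 170 to 238 mm. The round ram guide in it is 60 mm across, centred at y = -62 mm, z = 150 to 255 mm; the ram stands out above it to 300 mm. The upper die below it is 68 mm across, its underside at z = 86 mm.
- ram (a point): Fixed point on the ram's axis, 62 mm from the die table's axis towards the column (press frame -y), at the height of a die's top (62 mm above the bench): where the yellow die must end.
- pivot (a point): Point on the die table's vertical axis at the height of its flat top, 44 mm above the bench; fixed, axes as the press. The aluminium table is 216 mm across. It carries four steel dies 90 degrees apart, 62 mm from the axis, each in a coloured ring 84 mm across: anticlockwise from above yellow, red, blue, green. Dies stand to 60 mm above the bench.
- dial (a joint): Angle of the die table, rad, growing anticlockwise from above; 0 or any whole turn = yellow die under the ram. Turns both ways without end, lightly (under 1 N at a tab), and stays where left. A spring ball clicks in every 90 degrees: within about 4 degrees it pulls the table into the stop, and leaving takes about 3 N at a tab. Starts anywhere, in or between stops, the yellow die 30 degrees or more from the ram.
- yellow_die (a point): Centre of the top of the yellow-ringed die (58 mm size), 62 mm from the table's axis, 62 mm above the bench; turns with the table. A printed blank lies in this die.
- blank (a joint): How far the blank is lifted out of its die, in m: 0 when it lies in its nest. The blank is a loose white domed disc with an grey and black print, 59 mm across; lying in the yellow die its top is 68 mm above the bench.
- tab0 (a point): Centre of the top of the finger tab between the yellow and red dies (four alike, on the table's edge). Upright steel plate with a black rubber pad on each flat face: 12 mm thick round the circle, 22 mm wide radially (117 to 139 mm from the axis), 30 to 82 mm above the bench, rubber from 43 to 80 mm; beneath it is only the bench. Turns with the table; point axes are the table's.
- tab1 (a point): Centre of the top of the finger tab between the red and blue dies (four alike, on the table's edge). Upright steel plate with a black rubber pad on each flat face: 12 mm thick round the circle, 22 mm wide radially (117 to 139 mm from the axis), 30 to 82 mm above the bench, rubber from 43 to 80 mm; beneath it is only the bench. Turns with the table; point axes are the table's.
- tab2 (a point): Centre of the top of the finger tab between the blue and green dies (four alike, on the table's edge). Upright steel plate with a black rubber pad on each flat face: 12 mm thick round the circle, 22 mm wide radially (117 to 139 mm from the axis), 30 to 82 mm above the bench, rubber from 43 to 80 mm; beneath it is only the bench. Turns with the table; point axes are the table's.
- tab3 (a point): Centre of the top of the finger tab between the green and yellow dies (four alike, on the table's edge). Upright steel plate with a black rubber pad on each flat face: 12 mm thick round the circle, 22 mm wide radially (117 to 139 mm from the axis), 30 to 82 mm above the bench, rubber from 43 to 80 mm; beneath it is only the bench. Turns with the table; point axes are the table's.
- pads_ccw: The four rubber pads (3 mm thick) on those faces of the finger tabs that look anticlockwise, fixed to the die table; pressed when the table is pushed clockwise. Origin on the table's axis, 32 mm above the bench; turns with the table.
- pads_cw: The four rubber pads on those faces of the finger tabs that look clockwise; pressed when the table is pushed anticlockwise. Same origin as the other pads.
- dies: The four dies with their coloured rings, fixed on the die table and turning with it. Origin on the table's axis, 32 mm above the bench. Not to be touched.
- glue_stick: Bystander, loose: orange glue stick, standing, 31 mm across and 98 mm tall; origin at the centre of its underside.
- shells: Bystander, loose: stack of bare steel badge shells, 61 mm across and 43 mm tall, handled as one piece; origin at the centre of its underside.
- pin_bowl: Bystander, loose: small open blue bowl of steel pin backs, 92 mm across and 36 mm tall; origin at the centre of its underside.
- badge: Bystander, loose: finished green badge lying on the bench, 58 mm across and 10 mm high; origin at the centre of its underside.
- scissors: Bystander, loose: scissors with purple handles lying on the bench, 170 mm long, 11 mm high; the origin is near the rivet.
- pencil_mug: Bystander, loose: white mug of pencils, 76 mm across, 95 mm tall, the pencils standing up to 170 mm; origin at the centre of its underside.
- punch: Bystander, loose: black and teal paper circle punch, 90 by 78 mm, 48 mm high; origin at the centre of its underside.

How it is judged:
By the outcome, as a careful person would: the job done as asked, in the order asked, and still so for the second after the job is handed in, with the robot touching nothing.
It also fails if it takes over 64 s, if anything falls off the work surface, if the arm or the gripper's body presses on something with over 40 N, if the wrist force passes 120 N, or if a joint passes its speed limit or range.

## Working session

There is one attempt and no reset: what is moved stays moved. The work goes in short steps, Python scripts to look and compute and a tool call to move; the robot and the scene stay as the last step left them, time stands still between calls to the robot, and variables do not carry over. Pictures are saved under pics/ and viewed, at most 10 in all, crops included, and the job is handed in when it is done.

Besides the shell and the picture viewer there is one more tool, called after "Emit:" in YAML: its name, and indented under it one key for each argument. drive_tool: Moves the arm, as the interface text tells. Its arguments: {"type":"object","properties":{"offset":{"type":"array"},"turn":{"type":"array"},"hand":{"type":"array"},"newtons":{"type":"number"}},"required":["offset","turn","hand"]}

```bash
mkdir -p pics
python3 - <<'E'
from rig import *
import cv2
for n in("top","side"):
    cv2.imwrite(f"pics/{n}0.png",get_image(n)); c=camera_info(n); print(n,{k:(v if k!='world_to_cam' else [list(map(lambda x:round(float(x),4),r)) for r in v]) for k,v in c.items()})
s=observe();print(s['position'],s['tool_rot'],s['time_s'])
E
```

```text
top {'fx': 464.20343009248, 'fy': 464.20343009248, 'cx': 313.51153048912255, 'cy': 199.81463105193149, 'k1': -0.10226049676913931, 'world_to_cam': [[-0.0049, -0.9999, 0.0087, -0.0114], [-0.9879, 0.0035, -0.1548, 0.5572], [0.1548, -0.0094, -0.9879, 1.428], [0.0, 0.0, 0.0, 1.0]]}
side {'fx': 460.40657777231775, 'fy': 460.40657777231775, 'cx': 320.187942682679, 'cy': 193.00520465701004, 'k1': 0.011450959758268183, 'world_to_cam': [[-0.7516, -0.6592, -0.0222, 0.4107], [-0.3328, 0.4081, -0.8501, 0.3396], [0.5695, -0.6316, -0.5261, 1.3256], [0.0, 0.0, 0.0, 1.0]]}
[ 0.1982361  -0.51276459  0.23078762] [[ 9.32752723e-01  3.60516745e-01 -1.86420800e-04]
 [ 3.60516687e-01 -9.32751928e-01  1.24861676e-03]
 [ 2.76262891e-04 -1.23185850e-03 -9.99999203e-01]] 0.1
```

View pics/top0.png

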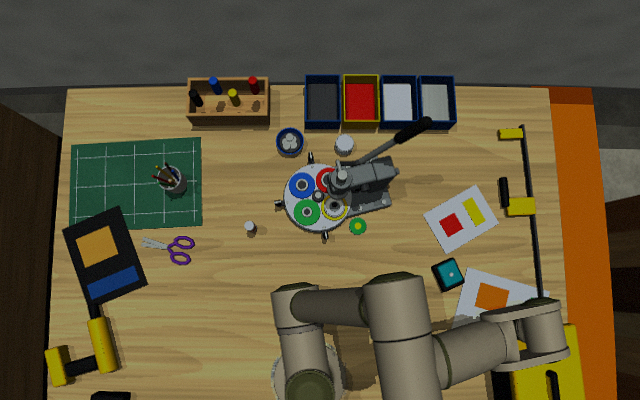

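View pics/side0.png

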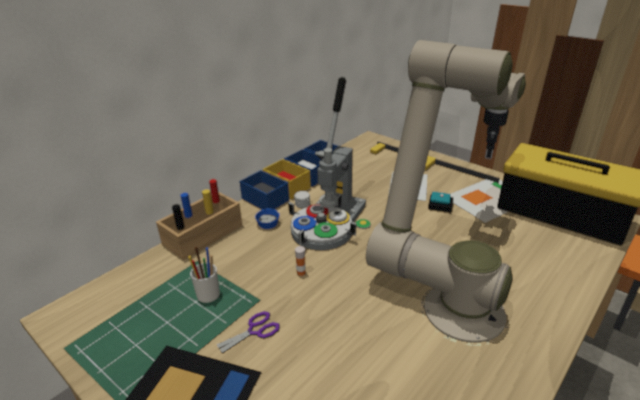

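The top view shows the press at about (318,197) with its column to the right. Tabs show at about (310,157), (278,205) and (325,236). Blue is upper left, green lower left, yellow lower right. I'll enlarge this area.

```bash
cat > h.py <<'E'
from rig import *
import cv2, numpy as np
def ray(n,px,z):
    c=camera_info(n);K=np.array([[c['fx'],0,c['cx']],[0,c['fy'],c['cy']],[0,0,1]]);T=np.array(c['world_to_cam'])
    u=cv2.undistortPoints(np.array(px,float).reshape(-1,1,2),K,np.array([c['k1'],0,0,0,0.])).reshape(-1,2)
    d=np.c_[u,np.ones(len(u))]@T[:3,:3]; o=-T[:3,:3].T@T[:3,3]
    return (o+d*((z-o[2])/d[:,2])[:,None])[:,:2]
def proj(n,P):
    c=camera_info(n);T=np.array(c['world_to_cam']);p=np.atleast_2d(P)@T[:3,:3].T+T[:3,3];s=p[:,:2]/p[:,2:]
    s=s*(1+c['k1']*(s**2).sum(1,keepdims=True));return s*[c['fx'],c['fy']]+[c['cx'],c['cy']]
def blob(img,lo,hi,box,n=1):
    h=cv2.cvtColor(img,cv2.COLOR_BGR2HSV);x0,y0,x1,y1=box
    m=cv2.inRange(h,np.array(lo),np.array(hi))[y0:y1,x0:x1]
    k,l,s,c=cv2.connectedComponentsWithStats(m)
    o=np.argsort(-s[1:,4])[:n]+1
    return [(int(s[i,4]),(c[i]+[x0,y0]).round(1).tolist(),s[i,:4].tolist()) for i in o]
E
python3 - <<'E'
from h import *
im=cv2.imread('pics/top0.png')
for nm,lo,hi in(('blue',(105,120,50),(125,255,255)),('green',(50,100,50),(80,255,255)),('red',(0,180,80),(6,255,255)),('yellow',(22,170,100),(35,255,255))):
    for b in blob(im,lo,hi,(270,150,375,245),2): print(nm,b,ray('top',[b[1]],.06).round(3))
print(ray('top',[[310,157],[278,205],[325,236]],.082).round(3))
print('stick',ray('top',[[249,225]],.098),'bowl',ray('top',[[290,141]],.03),'shells',ray('top',[[344,144]],.043),'badge',ray('top',[[358,226]],.01))
cv2.imwrite('pics/c1.png',cv2.resize(im[120:260,230:430],None,fx=4,fy=4,interpolation=cv2.INTER_CUBIC))
E
```

```text
blue (411, [301.5, 185.2], [19, 22, 26, 27]) [[0.601 0.024]]
blue (32, [289.5, 151.9], [10, 0, 20, 5]) [[0.709 0.062]]
green (460, [306.5, 212.0], [24, 49, 26, 27]) [[0.516 0.009]]
green (185, [357.3, 225.8], [79, 68, 17, 17]) [[ 0.472 -0.149]]
red (152, [322.2, 178.4], [46, 18, 19, 24]) [[ 0.623 -0.041]]
yellow (124, [331.8, 211.3], [51, 46, 26, 24]) [[ 0.518 -0.071]]
yellow (31, [357.5, 225.4], [85, 73, 6, 6]) [[ 0.473 -0.15 ]]
[[ 0.687 -0.003]
 [ 0.535  0.096]
 [ 0.439 -0.048]]
stick [[0.47205664 0.18256067]] bowl [[0.75409948 0.06206715]] shells [[ 0.73988256 -0.11340105]] badge [[ 0.4764704 -0.1569181]]
```

View pics/c1.png

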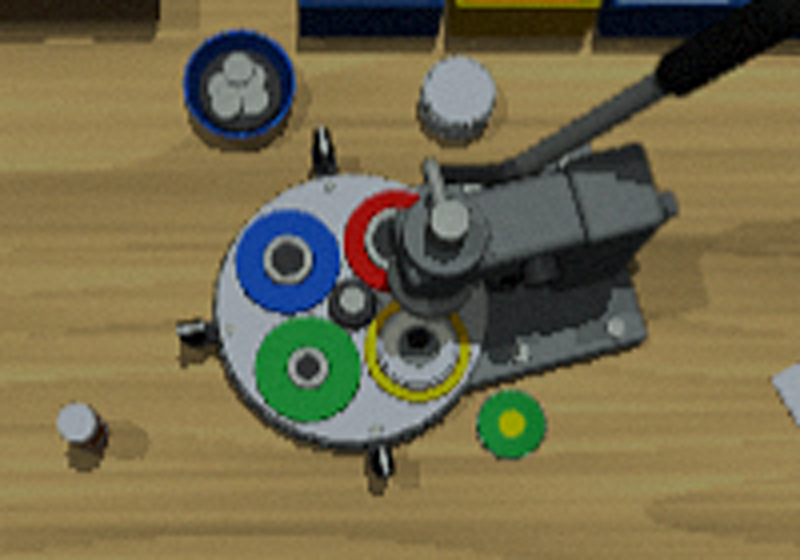

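The enlargement puts the table centre near (318,196), with tabs at about 10°, 100° and 190°. Yellow lies about 50° clockwise of the ram, and the ram top is at about (342.5,174). Next I'll compute the ram direction and check the radii.

Run:
```python
from h import *
f=lambda x,y:[230+x/4,120+y/4]
d=ray('top',[[301.5,185.2],f(417,350),[306.5,212]],.06)
c=(d[0]+d[1])/2;print('centre',c,'die radii',np.linalg.norm(d-c,axis=1))
g=lambda P:(np.degrees(np.arctan2(*(P-c).T[::-1]))%360,np.linalg.norm(P-c,axis=1))
print('dies',g(d));print('tabs',g(ray('top',[f(321,132),f(186,330),f(379,455)],.082)))
print('ram',g(ray('top',[f(450,215)],.3)))
e=ray('top',[f(485,385),f(640,343)],.03);v=e[1]-e[0];print('foot edge dir',np.degrees(np.arctan2(v[1],v[0]))%360)
e=ray('top',[f(570,178),f(640,145),f(662,213),f(588,238)],.245);print('column top',g(e.mean(0)[None]))
a=np.radians(174);t=c+.130*np.array([np.cos(a),np.sin(a)]);s=observe();R=np.array(s['tool_rot']);print('target',t,'off in tool units',R.T@(np.r_[t,.20]-s['position'])/.04)
```

```text
centre [ 0.56559986 -0.0271264 ] die radii [0.06236024 0.06236024 0.06099411]
dies (array([ 55.14402869, 235.14402869, 144.23926954]), array([0.06236024, 0.06236024, 0.06099411]))
tabs (array([  9.84259444,  99.9758867 , 189.50793437]), array([0.13623659, 0.12989366, 0.12119405]))
ram (array([288.690987]), array([0.06433105]))
foot edge dir 284.8975395143609
column top (array([284.8052923]), array([0.18599545]))
target [ 0.43631201 -0.0135377 ] off in tool units [10.050927   -9.49466404  0.78416378]
```

Emit:
drive_tool:
  offset:
    - [1,-0.95,0]
    - [1,-0.95,0]
    - [1,-0.95,0]
    - [1,-0.95,0]
    - [1,-0.95,0]
    - [1,-0.95,0]
    - [1,-0.95,0]
    - [1,-0.95,0]
    - [1,-0.95,0.4]
    - [1,-0.95,0.4]
  turn:
    - [0,0,0]
    - [0,0,0]
    - [0,0,0]
    - [0,0,0]
    - [0,0,0]
    - [0,0,0]
    - [0,0,0]
    - [0,0,0]
    - [0,0,0]
    - [0,0,0]
  hand: [0,0,0,0,0,0,0,0,0,0]

```text
time_s: 1.35
position: [0.4349, -0.0126, 0.1989]
tool_rot: [[0.933, 0.36, 0.0], [0.36, -0.933, -0.0], [0.0, 0.0, -1.0]]
ft_force: [0.4, -1.4, 0.1]
grip_width: 0.0004
gripper_force: 0.0
```

Emit:
drive_tool:
  offset:
    - [0,0,0]
    - [0,0,0]
    - [0,0,0]
    - [0,0,0]
    - [0,0,0]
    - [0,0,0]
    - [0,0,0]
    - [0,0,0]
    - [0,0,0]
    - [0,0,0]
  turn:
    - [0,0,0]
    - [0,0,0.8]
    - [0,0,0.8]
    - [0,0,0.8]
    - [0,0,0.8]
    - [0,0,0]
    - [0,0,0]
    - [0,0,0]
    - [0,0,0]
    - [0,0,0]
  hand: [0,0,0,0,0,0,0,0,0,0]

```text
time_s: 2.6
position: [0.4344, -0.0143, 0.1993]
tool_rot: [[0.999, 0.034, -0.0], [0.034, -0.999, 0.0], [-0.0, -0.0, -1.0]]
ft_force: [0.3, -0.3, -0.0]
grip_width: -0.0001
gripper_force: 0.0
```

Run:
```python
from h import *
s=observe();R=np.array(s['tool_rot']);print(s['position'],R.round(3),s['time_s'])
a=np.radians(174);t=np.array([.5656,-.0271])+.130*np.array([np.cos(a),np.sin(a)]);print(R.T@(np.r_[t,.052]-s['position'])/.04)
for n in("top","side"):
  im=get_image(n);x,y=((230,120) if n=='top' else (260,120))
  cv2.imwrite(f'pics/{n}2.png',im);k=cv2.resize(im[y:y+140,x:x+140],None,fx=4,fy=4,interpolation=cv2.INTER_CUBIC)
  if n=='top':a0=k
cv2.imwrite('pics/c2.png',cv2.resize(np.hstack([a0,k]),(800,400)))
```

```text
[ 0.43437028 -0.01433835  0.19933027] [[ 0.999  0.034 -0.   ]
 [ 0.034 -0.999  0.   ]
 [-0.    -0.    -1.   ]] 2.6
[ 0.04933517 -0.01897488  3.68325535]
```

View pics/c2.png

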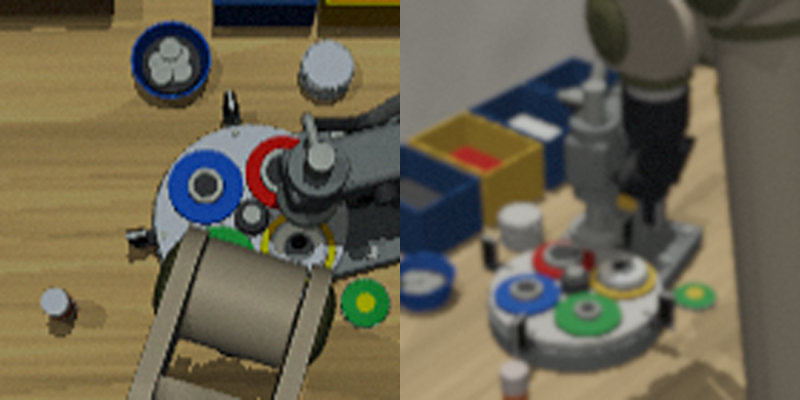

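The top view shows the arm over the lower part of the table, so I'm using the side view: the tool hangs at about (350,175) and the near tab top is at about (353,217). I'll descend with a small extra gap.

Emit:
drive_tool:
  offset:
    - [0.05,-0.1,0.5]
    - [0,0,0.6]
    - [0,0,0.6]
    - [0,0,0.6]
    - [0,0,0.5]
    - [0,0,0.4]
    - [0,0,0.3]
    - [0,0,0.2]
    - [0,0,0]
    - [0,0,0]
  turn:
    - [0,0,0]
    - [0,0,0]
    - [0,0,0]
    - [0,0,0]
    - [0,0,0]
    - [0,0,0]
    - [0,0,0]
    - [0,0,0]
    - [0,0,0]
    - [0,0,0]
  hand: [0,0,0,0,0,0,0,0,0,0]

```text
time_s: 3.95
position: [0.4365, -0.0104, 0.0517]
tool_rot: [[0.999, 0.034, 0.001], [0.034, -0.999, -0.0], [0.001, 0.0, -1.0]]
ft_force: [0.1, 0.5, -0.3]
grip_width: 0.0001
gripper_force: 0.0
```

Run:
```python
from h import *
print(ray('side',[[353.4,217]],.082))
im=get_image("side");cv2.imwrite('pics/side3.png',cv2.resize(im[160:260,270:410],None,fx=5,fy=5,interpolation=cv2.INTER_CUBIC))
```

```text
[[ 0.46173572 -0.08091829]]
```

View pics/side3.png

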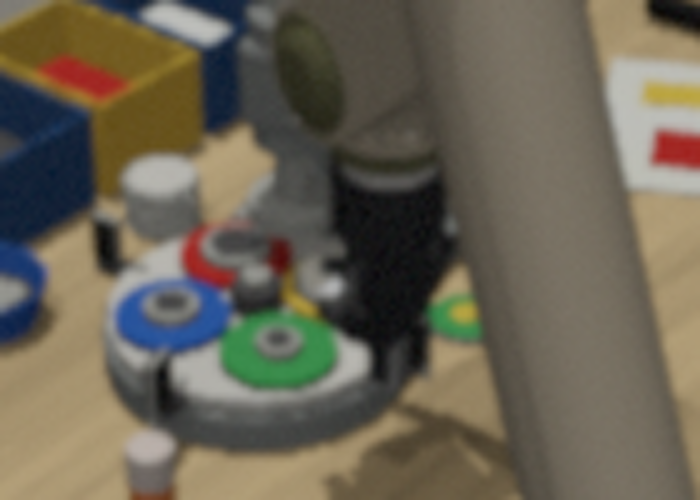

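The hand is down on the clockwise side of the near tab, at about crop (390,360). I'll sweep it round the arc.

Emit:
drive_tool:
  offset:
    - [-0.03,0.25,0]
    - [-0.03,0.25,0]
    - [-0.03,0.25,0]
    - [-0.03,0.25,0]
    - [-0.03,0.25,0]
    - [-0.03,0.25,0]
    - [-0.03,0.25,0]
    - [-0.03,0.25,0]
    - [-0.03,0.25,0]
    - [0,0,0]
  turn:
    - [0,0,-0.75]
    - [0,0,-0.75]
    - [0,0,-0.75]
    - [0,0,-0.75]
    - [0,0,-0.75]
    - [0,0,-0.75]
    - [0,0,-0.75]
    - [0,0,-0.75]
    - [0,0,-0.75]
    - [0,0,0]
  hand: [0,0,0,0,0,0,0,0,0,0]

```text
time_s: 5.25
position: [0.4567, -0.0972, 0.0516]
tool_rot: [[0.739, 0.674, 0.001], [0.674, -0.739, -0.0], [0.0, 0.001, -1.0]]
ft_force: [0.8, 0.2, 0.6]
grip_width: 0.0002
gripper_force: 0.0
```

Run:
```python
from h import *
s=observe();p=s['position'][:2]-np.array([.5656,-.0271]);print(np.hypot(*p),np.degrees(np.arctan2(p[1],p[0]))%360,s['ft_force'])
k=[]
for n,x,y in(("top",270,145),("side",280,165)):
  im=get_image(n)
  k.append(cv2.resize(im[y:y+100,x:x+100],(400,400),interpolation=cv2.INTER_CUBIC))
  if n=='top':
    for nm,lo,hi in(('blue',(105,120,50),(125,255,255)),('green',(50,100,50),(80,255,255))):
      for b in blob(im,lo,hi,(270,170,350,245)):q=ray('top',[b[1]],.06)[0]-[.5656,-.0271];print(nm,b,np.hypot(*q),np.degrees(np.arctan2(q[1],q[0]))%360)
cv2.imwrite('pics/c4.png',np.hstack(k))
```

```text
0.12948463171838817 212.7723850838117 [0.83300936 0.17396521 0.62161997]
blue (416, [298.0, 195.2], [15, 12, 27, 27]) 0.06226754567296038 86.5464317318245
green (297, [312.5, 214.0], [34, 32, 21, 27]) 0.058361135064694945 163.14480169237237
```

View pics/c4.png

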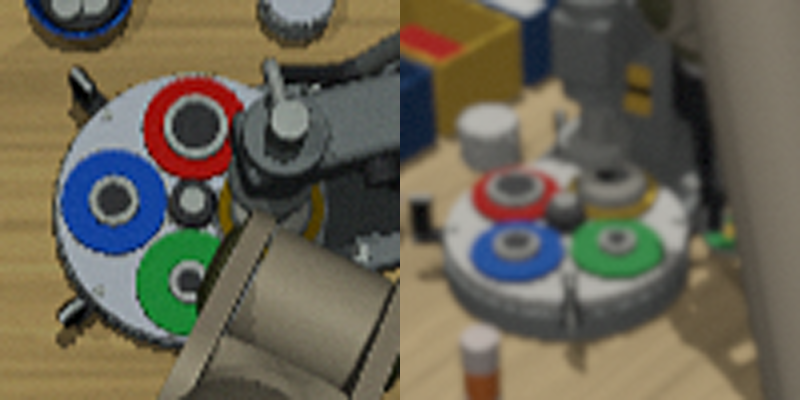

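Blue has turned 31° to 86.5°, and it needs about 105.5°. I'll push another 16.5° slowly and then measure.

Emit:
drive_tool:
  offset:
    - [-0.02,0.17,0]
    - [-0.02,0.17,0]
    - [-0.02,0.17,0]
    - [-0.02,0.17,0]
    - [-0.02,0.17,0]
    - [-0.01,0.08,0]
    - [0,0,0]
    - [0,0,0]
    - [0,0,0]
    - [0,0,0]
  turn:
    - [0,0,-0.5]
    - [0,0,-0.5]
    - [0,0,-0.5]
    - [0,0,-0.5]
    - [0,0,-0.5]
    - [0,0,-0.25]
    - [0,0,0]
    - [0,0,0]
    - [0,0,0]
    - [0,0,0]
  hand: [0,0,0,0,0,0,0,0,0,0]

```text
time_s: 6.6
position: [0.4815, -0.1243, 0.0514]
tool_rot: [[0.516, 0.856, 0.0], [0.856, -0.516, 0.0], [0.0, 0.0, -1.0]]
ft_force: [-0.4, 0.1, -0.1]
grip_width: -0.0002
gripper_force: 0.0
```

```bash
cat > m.py <<'E'
from h import *
s=observe();p=s['position'][:2]-np.array([.5656,-.0271]);print(np.hypot(*p),np.degrees(np.arctan2(p[1],p[0]))%360,s['ft_force'],s['time_s'])
im=get_image('top')
for nm,lo,hi in(('blue',(105,120,50),(125,255,255)),('green',(50,100,50),(80,255,255)),('red',(0,180,80),(6,255,255))):
  for b in blob(im,lo,hi,(270,170,350,245)):q=ray('top',[b[1]],.06)[0]-[.5656,-.0271];print(nm,b,np.hypot(*q),np.degrees(np.arctan2(q[1],q[0]))%360)
E
python3 m.py
```

```text
0.12848163326807185 229.12665503447653 [-0.35778814  0.1181163  -0.08612977] 6.6
blue (420, [298.5, 200.0], [16, 17, 26, 27]) 0.0616654536830532 100.74881712074422
green (329, [318.5, 213.6], [39, 32, 22, 27]) 0.0546982491530786 181.88938016520189
red (235, [313.4, 180.3], [31, 0, 26, 20]) 0.05301661377424009 14.855869368588047
```

Emit:
drive_tool:
  offset:
    - [-0.01,0.06,0]
    - [-0.01,0.06,0]
    - [0,0,0]
    - [0,0,0]
    - [0,0,0]
    - [0,0,0]
    - [0,0,0]
    - [0,0,0]
    - [0,0,0]
    - [0,0,0]
  turn:
    - [0,0,-0.17]
    - [0,0,-0.17]
    - [0,0,0]
    - [0,0,0]
    - [0,0,0]
    - [0,0,0]
    - [0,0,0]
    - [0,0,0]
    - [0,0,0]
    - [0,0,0]
  hand: [0,0,0,0,0,0,0,0,0,0]

```text
time_s: 7.9
position: [0.4853, -0.1274, 0.0513]
tool_rot: [[0.485, 0.874, 0.0], [0.874, -0.485, 0.0], [0.0, 0.0, -1.0]]
ft_force: [0.2, 0.1, 0.3]
grip_width: -0.0003
gripper_force: 0.0
```

```bash
python3 m.py
```

```text
0.12851225912326303 231.32473749019127 [0.17891131 0.10888889 0.34465238] 7.9
blue (414, [298.6, 201.0], [16, 18, 26, 26]) 0.06203018377935068 103.68184272653404
green (322, [319.2, 213.3], [40, 32, 21, 26]) 0.0538819520204678 184.25100779669756
red (232, [312.5, 180.5], [30, 0, 26, 21]) 0.05321214584107256 17.99096103934641
```

Emit:
drive_tool:
  offset:
    - [-0.01,0.08,0]
    - [0,0,0]
    - [0,0,0]
    - [0,0,0]
    - [0,0,0]
    - [0,0,0]
    - [0,0,0]
    - [0,0,0]
    - [0,0,0]
    - [0,0,0]
  turn:
    - [0,0,-0.25]
    - [0,0,0]
    - [0,0,0]
    - [0,0,0]
    - [0,0,0]
    - [0,0,0]
    - [0,0,0]
    - [0,0,0]
    - [0,0,0]
    - [0,0,0]
  hand: [0,0,0,0,0,0,0,0,0,0]

```text
time_s: 9.2
position: [0.4879, -0.1293, 0.0513]
tool_rot: [[0.462, 0.887, -0.0], [0.887, -0.462, 0.0], [-0.0, -0.0, -1.0]]
ft_force: [-0.2, 0.1, 0.6]
grip_width: 0.0001
gripper_force: 0.0
```

```bash
python3 m.py
```

```text
0.12842590166611176 232.7551627145831 [-0.18961394  0.09100582  0.57573419] 9.2
blue (417, [298.7, 201.2], [16, 18, 27, 27]) 0.06187989808276226 104.32160582200332
green (326, [319.4, 213.3], [40, 32, 22, 26]) 0.05393422191593881 184.9120726107966
red (238, [312.4, 180.5], [30, 0, 26, 21]) 0.05331139148189337 18.313122999445223
```

The table now lags the hand, so it may have clicked in. I'll back off and see where it rests.

Emit:
drive_tool:
  offset:
    - [0,-0.2,0]
    - [0,-0.2,0]
    - [0,0,0]
    - [0,0,0]
    - [0,0,0]
    - [0,0,0]
    - [0,0,0]
    - [0,0,0]
    - [0,0,0]
    - [0,0,0]
  turn:
    - [0,0,0]
    - [0,0,0]
    - [0,0,0]
    - [0,0,0]
    - [0,0,0]
    - [0,0,0]
    - [0,0,0]
    - [0,0,0]
    - [0,0,0]
    - [0,0,0]
  hand: [0,0,0,0,0,0,0,0,0,0]

```text
time_s: 10.5
position: [0.4737, -0.122, 0.0513]
tool_rot: [[0.462, 0.887, 0.0], [0.887, -0.462, 0.0], [0.0, 0.0, -1.0]]
ft_force: [-0.3, -0.1, -0.1]
grip_width: -0.0005
gripper_force: 0.0
```

```bash
python3 m.py
```

```text
0.13206229313595813 225.90918805283192 [-0.32665397 -0.14929236 -0.08899492] 10.5
blue (417, [298.7, 201.2], [16, 18, 26, 27]) 0.06187989808276226 104.32160582200332
green (310, [318.9, 213.5], [40, 32, 21, 26]) 0.05444465309225698 183.2152477755801
red (238, [312.4, 180.6], [30, 0, 26, 21]) 0.053006696411862 18.42381866439149
```

Emit:
drive_tool:
  offset:
    - [0,0.2,0]
    - [0,0.2,0]
    - [-0.01,0.07,0]
    - [-0.01,0.07,0]
    - [0,0,0]
    - [0,0,0]
    - [0,0,0]
    - [0,0,0]
    - [0,0,0]
    - [0,0,0]
  turn:
    - [0,0,0]
    - [0,0,0]
    - [0,0,-0.2]
    - [0,0,-0.2]
    - [0,0,0]
    - [0,0,0]
    - [0,0,0]
    - [0,0,0]
    - [0,0,0]
    - [0,0,0]
  hand: [0,0,0,0,0,0,0,0,0,0]

```text
time_s: 11.8
position: [0.4926, -0.1326, 0.0513]
tool_rot: [[0.425, 0.905, 0.0], [0.905, -0.425, -0.0], [0.0, 0.0, -1.0]]
ft_force: [-0.4, -0.4, -0.1]
grip_width: 0.0001
gripper_force: 0.1
```

```bash
python3 m.py
```

```text
0.12831866540655748 235.3099554242498 [-0.38014149 -0.43360536 -0.11667272] 11.8
blue (417, [298.9, 201.9], [16, 19, 27, 26]) 0.06186521403142851 106.45742959362842
green (325, [320.2, 212.9], [41, 31, 22, 27]) 0.05296906105195928 187.72913827386725
red (239, [311.7, 180.8], [29, 0, 26, 21]) 0.05315189872247979 20.902554214862906
```

Emit:
drive_tool:
  offset:
    - [0,-0.2,0]
    - [0,-0.2,0]
    - [0,-0.2,0]
    - [0,0,0]
    - [0,0,0]
    - [0,0,0]
    - [0,0,0]
    - [0,0,0]
    - [0,0,0]
    - [0,0,0]
  turn:
    - [0,0,0]
    - [0,0,0]
    - [0,0,0]
    - [0,0,0]
    - [0,0,0]
    - [0,0,0]
    - [0,0,0]
    - [0,0,0]
    - [0,0,0]
    - [0,0,0]
  hand: [0,0,0,0,0,0,0,0,0,0]

```text
time_s: 13.1
position: [0.4708, -0.1224, 0.0513]
tool_rot: [[0.425, 0.905, -0.0], [0.905, -0.425, 0.0], [0.0, -0.0, -1.0]]
ft_force: [0.1, -1.3, -0.6]
grip_width: -0.0001
gripper_force: 0.0
```

```bash
python3 m.py
```

```text
0.13442748926784756 225.15101426675378 [ 0.12216204 -1.33505915 -0.60442128] 13.1
blue (420, [298.9, 201.8], [16, 19, 27, 27]) 0.06177621338360589 106.17571948585172
green (310, [319.6, 213.3], [41, 31, 21, 27]) 0.053993659358696815 185.57177673099855
red (239, [311.7, 180.7], [29, 0, 26, 21]) 0.053451861273279895 20.77823089385522
```

The table stayed at 106.2°, so either it isn't captured yet or it's right at the stop. I'll repeat the test 2.4° further on.

Emit:
drive_tool:
  offset:
    - [0,0.2,0]
    - [0,0.2,0]
    - [0,0.2,0]
    - [-0.01,0.07,0]
    - [-0.01,0.07,0]
    - [0,0,0]
    - [0,0,0]
    - [0,0,0]
    - [0,0,0]
    - [0,0,0]
  turn:
    - [0,0,0]
    - [0,0,0]
    - [0,0,0]
    - [0,0,-0.2]
    - [0,0,-0.2]
    - [0,0,0]
    - [0,0,0]
    - [0,0,0]
    - [0,0,0]
    - [0,0,0]
  hand: [0,0,0,0,0,0,0,0,0,0]

```text
time_s: 14.4
position: [0.4973, -0.1357, 0.0514]
tool_rot: [[0.386, 0.922, 0.0], [0.922, -0.386, -0.0], [0.0, 0.0, -1.0]]
ft_force: [-0.0, 0.5, -0.4]
grip_width: -0.0001
gripper_force: 0.0
```

```bash
python3 m.py
```

```text
0.12824953053605653 237.82730829847503 [-0.00133758  0.45091325 -0.42388273] 14.4
blue (416, [299.3, 202.7], [16, 20, 27, 26]) 0.06144680006698553 109.0581208628605
green (313, [320.9, 212.5], [42, 31, 22, 27]) 0.05207835703956972 190.30700470794574
red (241, [310.7, 180.8], [28, 0, 26, 21]) 0.05436656159240017 24.005895958578
```

Emit:
drive_tool:
  offset:
    - [0,-0.2,0]
    - [0,-0.2,0]
    - [0,-0.2,0]
    - [0,0,0]
    - [0,0,0]
    - [0,0,0]
    - [0,0,0]
    - [0,0,0]
    - [0,0,0]
    - [0,0,0]
  turn:
    - [0,0,0]
    - [0,0,0]
    - [0,0,0]
    - [0,0,0]
    - [0,0,0]
    - [0,0,0]
    - [0,0,0]
    - [0,0,0]
    - [0,0,0]
    - [0,0,0]
  hand: [0,0,0,0,0,0,0,0,0,0]

```text
time_s: 15.7
position: [0.4751, -0.1264, 0.0513]
tool_rot: [[0.386, 0.922, -0.0], [0.922, -0.386, 0.0], [-0.0, -0.0, -1.0]]
ft_force: [-0.4, 0.3, 0.8]
grip_width: -0.0001
gripper_force: 0.0
```

```bash
python3 m.py
```

```text
0.1343032161381036 227.66322976288637 [-0.41952623  0.32114825  0.79012676] 15.7
blue (417, [299.3, 202.7], [16, 20, 27, 26]) 0.06144680006698553 109.0581208628605
green (312, [320.7, 213.0], [42, 31, 21, 27]) 0.05351739298433554 189.33649619288326
red (239, [310.8, 180.9], [28, 0, 26, 21]) 0.05394439139971308 23.840412915867066
```

Emit:
drive_tool:
  offset:
    - [0,0.2,0]
    - [0,0.2,0]
    - [0,0.2,0]
    - [0,0.07,0]
    - [0,0.07,0]
    - [0,0,0]
    - [0,0,0]
    - [0,0,0]
    - [0,0,0]
    - [0,0,0]
  turn:
    - [0,0,0]
    - [0,0,0]
    - [0,0,0]
    - [0,0,0]
    - [0,0,0]
    - [0,0,0]
    - [0,0,0]
    - [0,0,0]
    - [0,0,0]
    - [0,0,0]
  hand: [0,0,0,0,0,0,0,0,0,0]

```text
time_s: 17.0
position: [0.5024, -0.1378, 0.0513]
tool_rot: [[0.386, 0.922, 0.0], [0.922, -0.386, 0.0], [0.0, 0.0, -1.0]]
ft_force: [-0.1, -0.5, 0.2]
grip_width: 0.0004
gripper_force: 0.0
```

```bash
python3 m.py
python3 - <<'E'
from h import *
im=cv2.imread('pics/top0.png');j=get_image('top');k=[cv2.resize(i[150:230,310:400],None,fx=4.4,fy=4.4,interpolation=cv2.INTER_CUBIC) for i in (im,j)]
cv2.imwrite('pics/c5.png',np.hstack(k))
E
```

```text
0.12744226104830314 240.28886372535396 [-0.14108702 -0.49823553  0.16993908] 17.0
blue (416, [299.5, 203.6], [17, 21, 26, 26]) 0.061854466656623266 111.74367604252194
green (305, [321.4, 211.8], [42, 31, 23, 26]) 0.050236865108610494 192.525854000477
red (238, [310.0, 181.1], [28, 0, 26, 22]) 0.05444531242492587 26.542598953697798
```

View pics/c5.png

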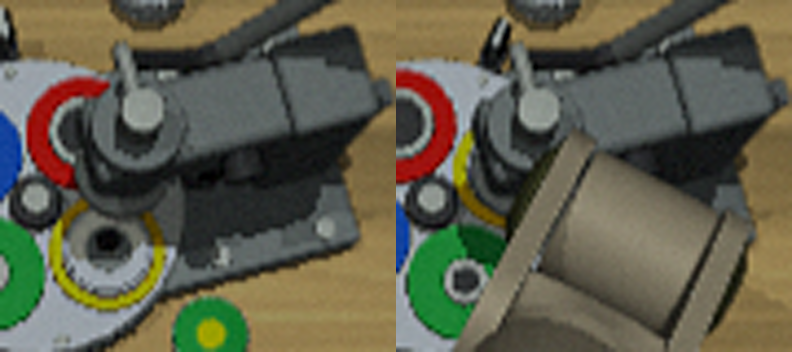

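The crop shows yellow now well under the ram guide, with the ram top at about (342.5,174). I'll back off and see whether the table springs into the stop.

Emit:
drive_tool:
  offset:
    - [0,-0.2,0]
    - [0,-0.2,0]
    - [0,-0.2,0]
    - [0,0,0]
    - [0,0,0]
    - [0,0,0]
    - [0,0,0]
    - [0,0,0]
    - [0,0,0]
    - [0,0,0]
  turn:
    - [0,0,0]
    - [0,0,0]
    - [0,0,0]
    - [0,0,0]
    - [0,0,0]
    - [0,0,0]
    - [0,0,0]
    - [0,0,0]
    - [0,0,0]
    - [0,0,0]
  hand: [0,0,0,0,0,0,0,0,0,0]

```text
time_s: 18.35
position: [0.4803, -0.1286, 0.0513]
tool_rot: [[0.386, 0.922, -0.0], [0.922, -0.386, 0.0], [0.0, -0.0, -1.0]]
ft_force: [-0.1, -0.1, -0.3]
grip_width: 0.0003
gripper_force: 0.0
```

```bash
python3 m.py
python3 - <<'E'
from h import *
P=np.array
# predict pixels of ram top, overarm corners for candidate yaws
for a in (284,287,290,293,296):
    u=P([np.cos(np.radians(a)),np.sin(np.radians(a))]);x=P([-u[1],u[0]]);c=P([.5656,-.0271])
    w=lambda X,Y,z:np.r_[c+X*x-Y*u,z]
    pp=proj('top',[w(0,-.062,.3),w(-.031,-.215,.245),w(.031,-.215,.245),w(-.031,-.157,.245),w(.031,-.157,.245)])
    print(a,((pp-[310,150])*4.4).round().tolist())
E
```

```text
0.13255245100063723 229.94617140826008 [-0.07466587 -0.10614301 -0.2701638 ] 18.35
blue (415, [299.5, 203.6], [17, 21, 26, 26]) 0.061854466656623266 111.74367604252194
green (295, [321.0, 212.4], [42, 31, 21, 26]) 0.051827548264418356 190.7110694266581
red (238, [310.0, 181.1], [28, 0, 26, 22]) 0.05444531242492587 26.542598953697798
284 [[142.0, 114.0], [383.0, 120.0], [356.0, 27.0], [295.0, 143.0], [268.0, 49.0]]
287 [[140.0, 109.0], [380.0, 103.0], [349.0, 11.0], [293.0, 129.0], [262.0, 37.0]]
290 [[138.0, 104.0], [376.0, 86.0], [340.0, -4.0], [291.0, 116.0], [255.0, 26.0]]
293 [[136.0, 99.0], [372.0, 68.0], [331.0, -19.0], [289.0, 104.0], [248.0, 15.0]]
296 [[134.0, 94.0], [366.0, 52.0], [321.0, -34.0], [285.0, 91.0], [240.0, 5.0]]
```

The table stays wherever I leave it, and the body would soon be close to the guide on this tab. I'll lift off, shift to the next tab (now at about 157°) where there's more room, and take a clear look at the ram.

Emit:
drive_tool:
  offset:
    - [0,-0.2,-0.8]
    - [0,-0.2,-1]
    - [0,-0.2,-1]
    - [0.2,-0.2,-0.9]
    - [0.7,-0.3,0]
    - [0.8,-0.3,0]
    - [0.8,-0.3,0]
    - [0.8,-0.3,0]
    - [0.76,-0.13,0]
    - [0,0,0]
  turn:
    - [0,0,0]
    - [0,0,0]
    - [0,0,0]
    - [0,0,0]
    - [0,0,0]
    - [0,0,0]
    - [0,0,0]
    - [0,0,0]
    - [0,0,0]
    - [0,0,0]
  hand: [0,0,0,0,0,0,0,0,0,0]

```text
time_s: 19.65
position: [0.4644, 0.0555, 0.1993]
tool_rot: [[0.384, 0.923, -0.0], [0.923, -0.384, 0.0], [0.0, -0.0, -1.0]]
ft_force: [0.3, -1.2, -0.0]
grip_width: 0.0001
gripper_force: 0.0
```

```bash
python3 m.py
python3 - <<'E'
from h import *
j=get_image('top');s=get_image('side')
k=[cv2.resize(j[145:245,265:400],None,fx=4,fy=4,interpolation=cv2.INTER_CUBIC)[:, :400*135//100-140],cv2.resize(s[165:265,280:380],None,fx=4,fy=4,interpolation=cv2.INTER_CUBIC)]
cv2.imwrite('pics/top6.png',j);cv2.imwrite('pics/side6.png',s)
cv2.imwrite('pics/c6.png',np.hstack(k))
E
```

```text
0.13063340159224843 140.76179429660579 [ 0.25890256 -1.17427909 -0.02765791] 19.65
blue (72, [299.9, 193.4], [21, 21, 18, 8]) 0.05698125302100264 80.44318893552678
green (430, [326.1, 214.0], [45, 31, 24, 27]) 0.06155513541905731 204.4855280719838
red (238, [309.9, 181.1], [28, 0, 26, 22]) 0.05458789642275759 26.83827529558739
```

View pics/c6.png

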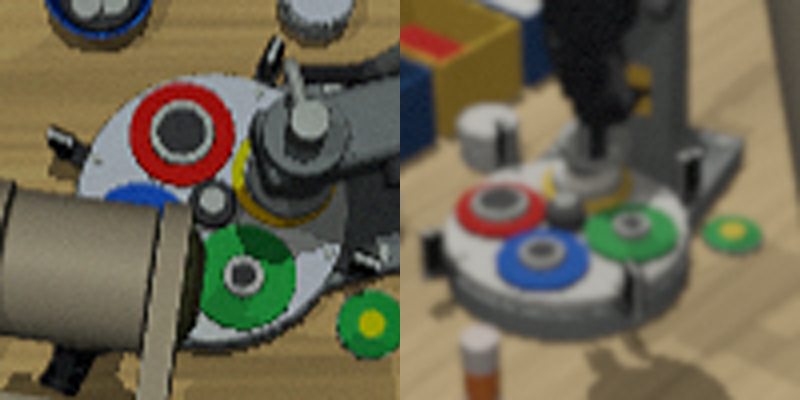

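The view shows red at (311,178) and green at (326,214), with yellow largely under the ram. The earlier red box was clipped, so I'll remeasure red, green and the ram.

Run:
```python
from h import *
ang=lambda v:np.degrees(np.arctan2(v[1],v[0]))%360
im=cv2.imread('pics/top6.png');i0=cv2.imread('pics/top0.png');i4=im
fit=lambda I,lo,hi,box:ray('top',[(lambda b:[b[2][0]+box[0]+(b[2][2]-1)/2,b[2][1]+box[1]+(b[2][3]-1)/2])(blob(I,lo,hi,box)[0])],.06)[0]
r=fit(im,(0,150,60),(8,255,255),(285,150,335,205)); g=fit(im,(50,100,40),(80,255,255),(300,195,345,240))
print('red',r,'green',g,'mid',(r+g)/2,'dist',np.linalg.norm(r-g),'dir r-g',ang(r-g),'=> yellow',ang(r-g)+270-360)
y0=fit(i0,(20,150,80),(36,255,255),(315,190,350,225));b0=fit(i0,(105,120,50),(125,255,255),(280,165,320,205));print('start',y0,b0,(y0+b0)/2,np.linalg.norm(y0-b0),ang(y0-b0))
# ram, guide circle: bright ram top
gr=cv2.cvtColor(i0,cv2.COLOR_BGR2GRAY);m=np.zeros_like(gr);m[165:182,334:352]=(gr[165:182,334:352]>130)*255
k,l,s,c=cv2.connectedComponentsWithStats(m);print(s[1:].tolist(),c[1:].tolist())
C=(r+g)/2
for cc,ss in zip(c[1:],s[1:]):
    if ss[4]>15: q=ray('top',[cc],.3)[0]-C;print('ram',np.hypot(*q),ang(q))
print('side ram top?');
```

```text
red [ 0.62266608 -0.00437962] green [ 0.50957578 -0.05386095] mid [ 0.56612093 -0.02912028] dist 0.12344155649825418 dir r-g 23.631220129398354 => yellow -66.36877987060166
start [ 0.53154213 -0.07753444] [0.60188056 0.02404539] [ 0.56671134 -0.02674452] 0.12355548094156879 235.29953216126495
[[338, 165, 9, 14, 72], [346, 166, 1, 2, 2]] [[341.7361111111111, 173.55555555555554], [346.0, 166.5]]
ram 0.060555185620461555 289.9116696800884
side ram top?
```

Run:
```python
from h import *
s=cv2.imread('pics/side0.png');k=cv2.resize(s[135:235,280:380],None,fx=6,fy=6,interpolation=cv2.INTER_CUBIC)
C=np.array([.5664,-.0280])
for a in (275,282,286,290,294,298):
    u=np.array([np.cos(np.radians(a)),np.sin(np.radians(a))]);x=np.array([-u[1],u[0]])
    w=lambda X,Y,z:np.r_[C+X*x-Y*u,z]
    q=((proj('side',[w(0,-.062,.3),w(0,-.062,.086),w(-.031,-.157,.245),w(-.031,-.215,.245),w(-.028,-.03,.17)])-[280,135])*6).round().astype(int);print(a,q.tolist())
cv2.imwrite('pics/c7.png',k)
```

```text
275 [[301, 94], [305, 414], [438, 131], [490, 94], [311, 331]]
282 [[289, 91], [294, 410], [413, 121], [455, 82], [309, 327]]
286 [[282, 90], [287, 409], [397, 116], [434, 76], [307, 324]]
290 [[275, 89], [281, 407], [381, 112], [412, 71], [305, 322]]
294 [[268, 88], [274, 406], [365, 108], [389, 66], [302, 320]]
298 [[261, 87], [267, 405], [348, 104], [366, 63], [300, 318]]
```

View pics/c7.png

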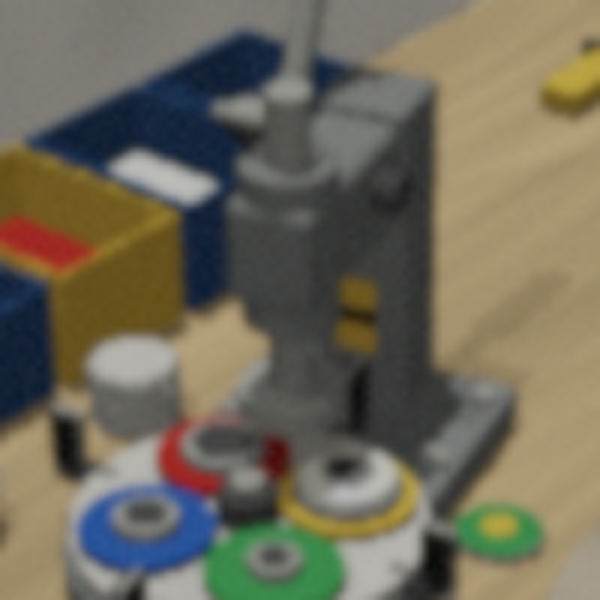

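In the side view the ram top is at about (288,90) and the column's near back corner at about (434,78). Both fit a ram direction of about 285°, so the table (now 293.6°) has gone about 8° past. I'll come down on the other side of this tab and push it back gently.

Emit:
drive_tool:
  offset:
    - [-0.95,0,0]
    - [-0.93,-0.05,0]
    - [0,0,0.5]
    - [0,0,0.7]
    - [0,0,0.7]
    - [0,0,0.7]
    - [0,0,0.6]
    - [0,0,0.3]
    - [0,0,0.2]
    - [0,0,0]
  turn:
    - [0,0,0]
    - [0,0,0]
    - [0,0,0]
    - [0,0,0]
    - [0,0,0]
    - [0,0,0]
    - [0,0,0]
    - [0,0,0]
    - [0,0,0]
    - [0,0,0]
  hand: [0,0,0,0,0,0,0,0,0,0]

```text
time_s: 21.05
position: [0.4336, -0.0146, 0.0514]
tool_rot: [[0.387, 0.922, 0.0], [0.922, -0.387, -0.0], [-0.0, 0.0, -1.0]]
ft_force: [-0.5, -0.6, -0.4]
grip_width: 0.0
gripper_force: 0.0
```

Emit:
drive_tool:
  offset:
    - [0.12,0,0]
    - [0.12,0,0]
    - [0.12,0,0]
    - [0.1,0,0]
    - [0.07,0,0]
    - [0.05,0,0]
    - [0.05,0,0]
    - [0.05,0,0]
    - [0,0,0]
    - [0,0,0]
  turn:
    - [0,0,0]
    - [0,0,0]
    - [0,0,0]
    - [0,0,0]
    - [0,0,0]
    - [0,0,0]
    - [0,0,0]
    - [0,0,0]
    - [0,0,0]
    - [0,0,0]
  hand: [0,0,0,0,0,0,0,0,0,0]

```text
time_s: 22.3
position: [0.4442, 0.0107, 0.0513]
tool_rot: [[0.386, 0.922, 0.0], [0.922, -0.386, 0.0], [0.0, 0.0, -1.0]]
ft_force: [-0.0, 0.1, -0.2]
grip_width: -0.0001
gripper_force: 0.0
```

```bash
cat > m2.py <<'E'
from h import *
C=np.array([.5664,-.0280]);ang=lambda v:np.degrees(np.arctan2(v[1],v[0]))%360
s=observe();p=s['position'][:2]-C;print('finger',np.hypot(*p).round(4),ang(p).round(2),'f',np.array(s['ft_force']).round(2),s['time_s'])
im=get_image('top')
for nm,lo,hi,box,o in(('red',(0,150,60),(8,255,255),(285,150,345,205),-90),('blue',(105,120,50),(125,255,255),(280,165,330,225),-180),('green',(50,100,40),(80,255,255),(295,190,345,240),90)):
  a,c,b=blob(im,lo,hi,box)[0];q=ray('top',[[b[0]+box[0]+(b[2]-1)/2,b[1]+box[1]+(b[3]-1)/2],c],.06)-C
  print(nm,a,b[2:],'r',np.hypot(*q[0]).round(4),'yellow',[round((ang(v)+o)%360,2) for v in q])
E
python3 m2.py
```

```text
finger 0.1282 162.44 f [-0.04  0.07 -0.22] 22.3
red 305 [26, 25] r 0.0625 yellow [np.float64(292.2), np.float64(291.67)]
blue 305 [27, 22] r 0.0615 yellow [np.float64(283.05), np.float64(280.94)]
green 276 [26, 24] r 0.0557 yellow [np.float64(290.68), np.float64(300.12)]
```

Emit:
drive_tool:
  offset:
    - [0.05,0,0]
    - [0.05,0,0]
    - [0.02,0,0]
    - [0,0,0]
    - [0,0,0]
    - [0,0,0]
    - [0,0,0]
    - [0,0,0]
    - [0,0,0]
    - [0,0,0]
  turn:
    - [0,0,0]
    - [0,0,0]
    - [0,0,0]
    - [0,0,0]
    - [0,0,0]
    - [0,0,0]
    - [0,0,0]
    - [0,0,0]
    - [0,0,0]
    - [0,0,0]
  hand: [0,0,0,0,0,0,0,0,0,0]

```text
time_s: 23.6
position: [0.4459, 0.0151, 0.0513]
tool_rot: [[0.386, 0.922, -0.0], [0.922, -0.386, 0.0], [0.0, -0.0, -1.0]]
ft_force: [-0.3, -0.4, -0.2]
grip_width: 0.0
gripper_force: 0.0
```

```bash
python3 m2.py
```

```text
finger 0.1279 160.31 f [-0.34 -0.39 -0.18] 23.6
red 307 [26, 25] r 0.0614 yellow [np.float64(289.47), np.float64(289.57)]
blue 320 [27, 23] r 0.0612 yellow [np.float64(281.61), np.float64(279.67)]
green 278 [27, 25] r 0.0566 yellow [np.float64(288.63), np.float64(298.69)]
```

Emit:
drive_tool:
  offset:
    - [0.05,0,0]
    - [0.05,0,0]
    - [0,0,0]
    - [0,0,0]
    - [0,0,0]
    - [0,0,0]
    - [0,0,0]
    - [0,0,0]
    - [0,0,0]
    - [0,0,0]
  turn:
    - [0,0,0]
    - [0,0,0]
    - [0,0,0]
    - [0,0,0]
    - [0,0,0]
    - [0,0,0]
    - [0,0,0]
    - [0,0,0]
    - [0,0,0]
    - [0,0,0]
  hand: [0,0,0,0,0,0,0,0,0,0]

```text
time_s: 24.9
position: [0.4475, 0.0188, 0.0513]
tool_rot: [[0.386, 0.922, -0.0], [0.922, -0.386, 0.0], [-0.0, -0.0, -1.0]]
ft_force: [0.2, -0.6, -0.0]
grip_width: -0.0
gripper_force: 0.0
```

```bash
python3 m2.py
```

```text
finger 0.1278 158.53 f [ 0.16 -0.64 -0.01] 24.9
red 304 [26, 26] r 0.0619 yellow [np.float64(286.21), np.float64(286.93)]
blue 331 [26, 23] r 0.0622 yellow [np.float64(278.45), np.float64(278.25)]
green 272 [26, 24] r 0.0576 yellow [np.float64(286.65), np.float64(296.65)]
```

Emit:
drive_tool:
  offset:
    - [-0.2,0,0]
    - [-0.2,0,0]
    - [0,0,0]
    - [0,0,0]
    - [0,0,0]
    - [0,0,0]
    - [0,0,0]
    - [0,0,0]
    - [0,0,0]
    - [0,0,0]
  turn:
    - [0,0,0]
    - [0,0,0]
    - [0,0,0]
    - [0,0,0]
    - [0,0,0]
    - [0,0,0]
    - [0,0,0]
    - [0,0,0]
    - [0,0,0]
    - [0,0,0]
  hand: [0,0,0,0,0,0,0,0,0,0]

```text
time_s: 26.2
position: [0.4413, 0.004, 0.0513]
tool_rot: [[0.386, 0.922, 0.0], [0.922, -0.386, 0.0], [0.0, 0.0, -1.0]]
ft_force: [-1.1, -0.4, 0.1]
grip_width: -0.0001
gripper_force: 0.0
```

```bash
python3 m2.py
```

```text
finger 0.1291 165.64 f [-1.12 -0.37  0.07] 26.2
red 299 [26, 26] r 0.0619 yellow [np.float64(286.21), np.float64(286.83)]
blue 342 [27, 24] r 0.0609 yellow [np.float64(280.14), np.float64(278.85)]
green 238 [26, 20] r 0.0516 yellow [np.float64(288.7), np.float64(295.51)]
```

Emit:
drive_tool:
  offset:
    - [0.2,0,0]
    - [0.2,0,0]
    - [0.05,0,0]
    - [0.03,0,0]
    - [0,0,0]
    - [0,0,0]
    - [0,0,0]
    - [0,0,0]
    - [0,0,0]
    - [0,0,0]
  turn:
    - [0,0,0]
    - [0,0,0]
    - [0,0,0]
    - [0,0,0]
    - [0,0,0]
    - [0,0,0]
    - [0,0,0]
    - [0,0,0]
    - [0,0,0]
    - [0,0,0]
  hand: [0,0,0,0,0,0,0,0,0,0]

```text
time_s: 27.5
position: [0.4487, 0.0217, 0.0513]
tool_rot: [[0.386, 0.922, -0.0], [0.922, -0.386, -0.0], [-0.0, -0.0, -1.0]]
ft_force: [-0.0, -0.5, -0.3]
grip_width: -0.0001
gripper_force: 0.2
```

```bash
python3 m2.py
```

```text
finger 0.1278 157.1 f [-0.01 -0.48 -0.29] 27.5
red 304 [26, 25] r 0.0604 yellow [np.float64(286.65), np.float64(286.45)]
blue 339 [26, 23] r 0.0622 yellow [np.float64(278.45), np.float64(277.26)]
green 284 [26, 25] r 0.0591 yellow [np.float64(286.2), np.float64(296.33)]
```

The table ran ahead of the hand by about 1° going both ways, near 285–287°, so the detent is there with a small friction deadband. I'll push about 2° through, back off, and find the other edge so I can centre it.

Emit:
drive_tool:
  offset:
    - [0.05,0,0]
    - [0.05,0,0]
    - [0.02,0,0]
    - [0,0,0]
    - [0,0,0]
    - [0,0,0]
    - [0,0,0]
    - [0,0,0]
    - [0,0,0]
    - [0,0,0]
  turn:
    - [0,0,0]
    - [0,0,0]
    - [0,0,0]
    - [0,0,0]
    - [0,0,0]
    - [0,0,0]
    - [0,0,0]
    - [0,0,0]
    - [0,0,0]
    - [0,0,0]
  hand: [0,0,0,0,0,0,0,0,0,0]

```text
time_s: 28.8
position: [0.4505, 0.0262, 0.0513]
tool_rot: [[0.386, 0.922, -0.0], [0.922, -0.386, 0.0], [0.0, -0.0, -1.0]]
ft_force: [0.4, -1.8, -0.2]
grip_width: -0.0002
gripper_force: 0.9
```

```bash
python3 m2.py
```

```text
finger 0.1279 154.93 f [ 0.45 -1.82 -0.24] 28.8
red 301 [26, 26] r 0.0611 yellow [np.float64(283.37), np.float64(284.17)]
blue 344 [26, 24] r 0.0619 yellow [np.float64(276.99), np.float64(276.25)]
green 289 [26, 26] r 0.0599 yellow [np.float64(282.9), np.float64(293.94)]
```

Emit:
drive_tool:
  offset:
    - [-0.2,0,0]
    - [-0.2,0,0]
    - [-0.2,0,0]
    - [0,0,0]
    - [0,0,0]
    - [0,0,0]
    - [0,0,0]
    - [0,0,0]
    - [0,0,0]
    - [0,0,0]
  turn:
    - [0,0,0]
    - [0,0,0]
    - [0,0,0]
    - [0,0,0]
    - [0,0,0]
    - [0,0,0]
    - [0,0,0]
    - [0,0,0]
    - [0,0,0]
    - [0,0,0]
  hand: [0,0,0,0,0,0,0,0,0,0]

```text
time_s: 30.1
position: [0.4413, 0.0041, 0.0513]
tool_rot: [[0.386, 0.922, 0.0], [0.922, -0.386, 0.0], [0.0, 0.0, -1.0]]
ft_force: [-0.6, 1.1, 0.5]
grip_width: 0.0
gripper_force: 0.0
```

```bash
python3 m2.py
```

```text
finger 0.1291 165.62 f [-0.63  1.12  0.5 ] 30.1
red 302 [26, 26] r 0.0619 yellow [np.float64(286.21), np.float64(286.16)]
blue 350 [26, 24] r 0.0624 yellow [np.float64(279.89), np.float64(278.46)]
green 242 [27, 20] r 0.0512 yellow [np.float64(287.05), np.float64(293.53)]
```

Confirmed: with 1.9 N of resistance the table went to 284.2° and sprang back to 286.2°, against 286.8° from the other side. It's in the stop. Now I'll take the hand away.

Emit:
drive_tool:
  offset:
    - [0,-0.2,-0.3]
    - [0,-0.2,-0.8]
    - [0,-0.2,-1]
    - [0,-0.2,-1]
    - [0,-0.3,-1]
    - [0,-0.6,0]
    - [-0.6,-0.8,0]
    - [-0.8,-0.8,0]
    - [0,0,0]
    - [0,0,0]
  turn:
    - [0,0,0]
    - [0,0,0]
    - [0,0,0]
    - [0,0,0]
    - [0,0,0]
    - [0,0,0]
    - [0,0,0]
    - [0,0,0]
    - [0,0,0]
    - [0,0,0]
  hand: [0,0,0,0,0,0,0,0,0,0]

```text
time_s: 31.4
position: [0.2981, 0.0034, 0.2159]
tool_rot: [[0.387, 0.922, 0.001], [0.922, -0.387, -0.0], [0.0, 0.001, -1.0]]
ft_force: [0.2, -0.4, -1.6]
grip_width: -0.0002
gripper_force: 0.0
```

```bash
python3 m2.py
python3 - <<'E'
from h import *
j=get_image('top');s=get_image('side')
k=[cv2.resize(j[125:250,225:385],(512,400),interpolation=cv2.INTER_CUBIC),cv2.resize(s[135:275,280:380],(286,400),interpolation=cv2.INTER_CUBIC)]
cv2.imwrite('pics/c8.png',np.hstack(k))
E
```

```text
finger 0.2701 173.32 f [ 0.18 -0.44 -1.57] 31.4
red 303 [26, 26] r 0.0619 yellow [np.float64(286.21), np.float64(286.36)]
blue 422 [26, 26] r 0.063 yellow [np.float64(282.73), np.float64(283.64)]
green 465 [27, 26] r 0.0602 yellow [np.float64(284.35), np.float64(283.34)]
```

View pics/c8.png

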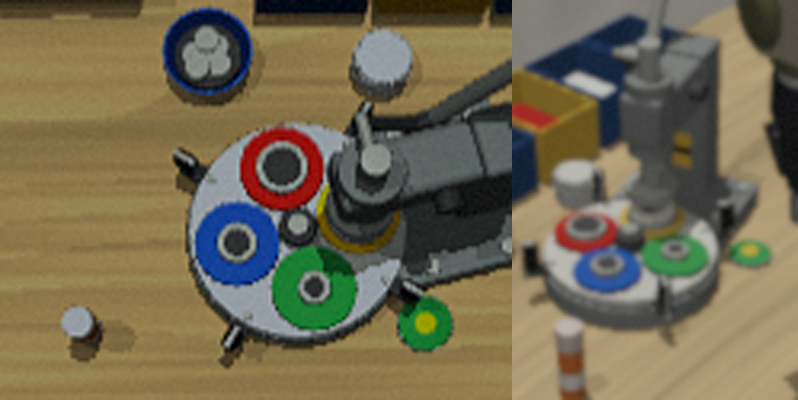

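The yellow die sits concentric under the ram, the hand is clear, and the badge (358,226), bowl, shells and glue stick are where they were. I'm handing it in.

```bash
python3 -c "
from rig import env;print(env.close_job())"
```

```text
the job is handed in; nothing more can be done
None
```

The yellow die has clicked in under the ram (it sprang back into the stop when I nudged it out), the hand is clear, and the nearby things I checked hadn't moved; the job is handed in, after I first overshot the stop by about 8° and pushed the table back.

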